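# Put the spindle away and shut the sticking shutter

### The job

Take the steel spindle out of the slanted rest, stand it upright on the dark steel plate and let go for a second to see that it stands without wobbling; then take it again and stand it upright in the middle of the round rubber pad in the chest, and let go. Last, slide the chest's shutter away from you until both its ends are fully home: it sticks and jams when one end runs ahead, so push the two ends in turn, a little at a time, and do not force it. Do not topple the spindle or disturb the other things on the bench.

Things in the scene. Friction and masses are not known exactly. Their poses are not given: they have to be found in the camera images.
- spindle: Loose turned steel spindle, 140 mm long, 0.4 to 0.65 kg: foot 40 mm in diameter and 10 mm thick, then 32 mm in diameter up to 56 mm, then a plain shank 24 mm in diameter from 60 mm to the top. Origin: centre of the foot's flat underside; z runs from foot to top. At the start it leans in the slanted rest, its top 0.70 rad (40 degrees) from vertical towards the rest's +x, foot near the robot.
- spindle_top (a point): Centre of the spindle's flat top end. Leaning in the rest, the shank is free all round over the last 65 mm below this point, so it can be gripped there from straight above (45 mm below this point, say), the fingers closing along the rest's y; tilting the tool by 0.70 rad, fingertips swung away from the robot, then brings it upright. It tips over easily.
- rest: Fixed wooden rest 135 x 95 mm and about 100 mm high, with a slanted cradle, open towards the robot's upper side: lift the spindle out square to its axis (up and towards the robot), then well clear of the cradle before turning it. Origin: centre of its underside on the bench; x points away from the robot (plus its yaw), z up.
- plate_top (a point): Centre of the top face of the fixed dark steel plate, 120 x 120 mm, 22 mm thick, on the bench. The spindle is to stand on it within 40 mm of this point.
- chest: Fixed low wooden chest, 270 (x) x 250 (y) x 63 mm high. Origin: on the bench, about its middle; x away from the robot (the way the shutter closes), y left, z up. Side rails along x carry the shutter's ends 40 mm up, inner walls at y = +-112 mm, under steel lips that reach in to y = +-101 mm (top 62 mm up) and keep it from being lifted out. Steel stops at the rails' far ends at x = 90 mm.
- bay (a point): Centre of the top of the round rubber pad, 60 mm in diameter, 18 mm above the bench, at chest x = 70 mm, y = 0: where the spindle is to stand.
- shutter: Loose flat aluminium shutter in the chest's rails, 90 (x) x 220 (y) x 14 mm, 0.64 to 0.9 kg. Origin: middle of its near edge, underside; x away from the robot. A notch 70 mm wide, 52 mm deep in the far edge passes round the standing spindle. Home: origin at chest x = 0; at the start 45 to 60 mm short. Dry friction of a few N. Black end shoes, 56 mm long, have 2 mm side play at each end.
- push_left (a point): Point on the shutter's near edge, 80 mm left (+y) of its middle, at mid thickness (47 mm up): where to push its left end, from above through an open slot, chest y = 58 to 101 mm, between lip and cover board. The fixed cover board (y = -58 to 58, x = -145 to 10, top 63 mm up) hides the edge's middle all the way. Below the slot is free space down to 15 mm.
- push_right (a point): The same 80 mm right (-y) of the middle, in the slot y = -101 to -58 mm. Pushed at one end, that end runs ahead by turning about the other; at about 0.1 rad (16 mm between the push points) the shutter wedges and jams in its rails. Pushing the other end frees it. Under 40 N is always enough; over 60 N is forcing it.
- lead_left (a point): Point on the shutter's far edge, 100 mm left of its middle; home when it is at chest x = 90 mm (against the left stop).
- lead_right (a point): The same, 100 mm right of the middle.
- jar: Bystander: glass jar with a yellow lid, 72 mm in diameter, 95 mm high. Origin: centre of its underside.
- can: Bystander: tin can, 68 mm in diameter, 105 mm high. Origin: centre of its underside.
- wrench: Bystander: steel wrench lying on the bench between the robot and the rest and plate.
- hammer: Bystander: hammer lying on the bench to the right of the chest.
- offcut: Bystander: wooden offcut 140 x 45 x 30 mm lying to the right of the chest.

How it is judged (in metres and radians):
On the way, in this order (a step that is already met when the one before it is completed fails the run):
1. the spindle stands upright on the plate, let go and without wobble, for half a second (distance between spindle and plate_top below 0.045 m and angle between spindle's own z axis and vertical below 0.06 rad and angular speed of spindle below 0.1 rad/s and linear speed of spindle below 0.01 m/s and contact force between spindle and the fingers below 0.1 N), for 0.5 s.
2. the spindle stands upright on the rubber pad, let go, with the shutter still open (distance between spindle and bay below 0.014 m and angle between spindle's own z axis and vertical below 0.06 rad and angular speed of spindle below 0.15 rad/s and contact force between spindle and the fingers below 0.1 N and x of shutter in the frame of chest below -0.03 m), for 0.2 s.
At the end, for the whole second after the job is handed in: Both ends of the shutter's far edge are within 3.5 mm of the stops, and the spindle stands upright (within 0.06 rad) within 16 mm of the middle of the rubber pad; shutter and spindle are at rest (x of each of lead_left, lead_right in the frame of chest above 0.0865 m and distance between spindle and bay below 0.016 m and angle between spindle's own z axis and vertical below 0.06 rad and linear speed of spindle below 0.01 m/s and linear speed of shutter below 0.005 m/s); the robot touches nothing.
It fails at once if the spindle is toppled or dropped on its side (angle between spindle's own z axis and vertical above 1.2 rad).
It fails at once if the shutter is forced (pushed with more than 60 N) (contact force between shutter and the fingers above 60 N).
It fails at once if another thing on the bench is moved by more than 30 mm (distance of any of jar, can, wrench, hammer, offcut from where it was at the start of the episode above 0.03 m).
It also fails if it takes over 72 s, if anything falls off the work surface, if the arm or the gripper's body presses on something with over 40 N, if the wrist force passes 120 N, or if a joint passes its speed limit or range.

### The arm

A 6-joint arm with a two-finger parallel gripper is mounted at the origin on the work surface. World frame = base frame: x ahead of the robot, y to its left, z up, the work surface at z = 0. Lengths are in m, angles in degrees, forces in N, time in s.
With the tool pointing down it reaches from about 0.35 to 0.875 m from the base axis. Payload 4.2 kg.
Tool frame: the origin (TCP) lies on the front face of the gripper's body, between the roots of the fingers; the fingertips stand finger_overhang ahead of it and the grasp point (between the pads) lies 51 mm ahead of it (finger_overhang is the distance from the TCP to the fingertips, in m); z points along the fingers, y is the line along which they close (so a half turn about z gives the same grasp; the last joint's range is limited). The gripper opens to 87 mm and grips with 3 to 60 N. Pads are 19 mm wide; open, the fingers measure 117 mm over their backs; the gripper's body (75 mm by 190 mm) begins 51 mm behind the grasp point.
Start: joints at [81.91, 22.042, 0.453, 0, -68.411, -14.817], TCP at [0.243, 0.576, 0.292] pointing down, gripper open.
Joint ranges: [-179.83, 179.83], [-69.29, 118.12], [-61.27, 80.66], [-181.25, 117.63], [-171.15, -9.14], [-177.46, 177.46]. Speed limits (degrees/s): [159.86, 159.86, 180, 180, 180, 180].

### API

Orientations are given as a 3x3 rotation matrix whose columns are the frame's x, y, z axes.
In Python, from station import sense, capture, camera_model, finish_job, finger_overhang gives the robot as it stands. The module is installed in compiled form; this text tells all that it offers.
- The arm moves only by the tool jog_arm, never from a script. Its argument "rows" is a list that holds one entry, the list of rows, each a list of 4 numbers: the shift along the tool's x, y, z in m, then the turn about the tool's z in rad. A call has 1 to 20 rows; each row shifts and turns the commanded pose from where the row before left it, along the tool's axes as they then stand; what a row does not reach is not made up. A row lasts 1/8 s, in which the tool goes at most 62.5 mm and 10.7 degrees, less where a joint would pass 70% of its speed; a pose out of reach is approached as far as the arm can. A call is refused whole if a number of a shift passes 0.0625 or a number of a turn 0.188, either way. A call with a gripper value outside its range is refused whole. "claw" is the opening, from 0 (shut) to 1 (fully open), set as the call begins (left out, the last holds). The fingers move at their own pace and stop on an object; the grip force is fixed at half the most. Time passes only in rows, so rows that do not move let the fingers close. It gives the time, the measured TCP pose, the force, the opening and the grip force at its end, in the units of the state.
- sense(): the state, without advancing time (a new reading comes with each control period).
- capture(name): name is "scene" or "side" or "wrist"; returns the picture (420x560x3 uint8, red, green, blue); there is no depth.
- camera_model(name): a dict with "fovy" (degrees; the focal length in pixels is half the picture's height over the tangent of half this angle, whatever the lens; pixels are square), "cx", "cy" (the principal point, pixels), "k1" (the pictures are not rectified: a ray, as slopes to the right and down, at radius r is drawn at 1 + k1 r^2 times it, then the intrinsics apply), "eye" and "rotation" of the camera in the world. Camera axes: x right, y down, z forward; pixel columns grow to the right and rows downward; lengths in m; the calibration is good to about 2 mm. A picture is of the moment at which its call begins: read the wrist's pose just before it. camera_model takes no time and is no camera call; for the wrist camera it gives the pose at the moment of the call.
- finish_job(): hands the job in; it is judged then, once.
The state is a dict: "time_s": time; "joints": joint angles; "joint_velocities": joint speeds; "effort": joint torques, N m; "tcp_pos": TCP position; "ee_rot": TCP orientation; "wrist_force": force on the tool from outside, world axes, zero at the start; "moment": the same for the moment, N m; "gripper_width": opening from 0.0 (shut) to 1.0 (fully open); "gripper_force": force on a finger pad.
Only numpy, scipy, OpenCV 4.12 (cv2) and the standard library are available. Lean on these libraries where they do the work, as an engineer would, in place of code of your own. Each camera call takes 0.05 s, during which the arm holds its last target. There are 200 camera calls.

## Working session

There is one attempt and no reset: what is moved stays moved. The work goes in short steps, Python scripts to look and compute and a tool call to move; the robot and the scene stay as the last step left them, time stands still between calls to the robot, and variables do not carry over. Pictures are saved under pics/ and viewed, at most 10 in all, crops included, and the job is handed in when it is done.

Besides the shell and the picture viewer there is one more tool, called as name(argument=value, ...), one argument or row to a line, values as JSON. jog_arm: Moves the arm, as the interface text tells. Its arguments: {"type":"object","properties":{"rows":{"type":"array"},"claw":{"type":"number"}},"required":["rows"]}

```bash
mkdir -p pics; cat > h.py <<'E'
import numpy as np, cv2
from station import *
def ray(name,u,v,m=None):
    m=m or camera_model(name); f=210/np.tan(np.radians(m['fovy'])/2)
    d=np.array([(u-m['cx'])/f,(v-m['cy'])/f]); s=d.copy()
    for _ in range(20): s=d/(1+m['k1']*(s@s))
    r=np.array(m['rotation'])@np.array([s[0],s[1],1.]); return np.array(m['eye']),r/np.linalg.norm(r)
def onz(name,u,v,z,m=None):
    e,r=ray(name,u,v,m); return e+r*(z-e[2])/r[2]
def tri(*rs):
    A=0;b=0
    for e,r in rs:
        P=np.eye(3)-np.outer(r,r); A=A+P; b=b+P@e
    p=np.linalg.solve(A,b); return p,[np.linalg.norm(np.cross(p-e,r)) for e,r in rs]
def proj(name,p,m=None):
    m=m or camera_model(name); f=210/np.tan(np.radians(m['fovy'])/2)
    c=np.array(m['rotation']).T@(np.array(p)-m['eye']); s=c[:2]/c[2]; s=s*(1+m['k1']*(s@s))
    return f*s[0]+m['cx'],f*s[1]+m['cy']
E
python3 - <<'E'
from h import *
print(finger_overhang if not callable(finger_overhang) else finger_overhang())
s=sense();print(s)
for n in ['scene','side','wrist']:
    print(n,camera_model(n)); np.save(f'pics/m_{n}.npy',camera_model(n),allow_pickle=True)
    cv2.imwrite(f'pics/{n}0.png',capture(n)[:,:,::-1])
E
```

```text
0.0697
{'time_s': 0.0, 'joints': array([ 8.19093779e+01,  2.20900794e+01,  3.79565871e-01, -2.79455160e-02,
       -6.84107738e+01, -1.48164064e+01]), 'joint_velocities': array([-0.0655311 ,  0.00032149,  0.02068694,  0.00650031, -0.06457262,
        0.17194772]), 'effort': array([ 2.50766243e-04, -3.90661383e+01,  1.87410629e+01,  4.22001243e+00,
        1.10706798e-02, -1.90740848e-04]), 'tcp_pos': array([0.24307976, 0.57530325, 0.29116786]), 'ee_rot': array([[ 9.21067647e-01, -3.89401890e-01, -7.46929711e-04],
       [-3.89402592e-01, -9.21065412e-01, -2.03192308e-03],
       [ 1.03263566e-04,  2.16239498e-03, -9.99997657e-01]]), 'wrist_force': array([-0.85195904, -0.32752408, -0.26430801]), 'moment': array([ 0.04761134, -0.00605749, -0.02733125]), 'gripper_force': 0.0, 'gripper_width': 1.002965305149499}
scene {'fovy': 50.12819590768571, 'cx': 280.7294142194055, 'cy': 219.57820707388024, 'k1': -0.09016089713086195, 'eye': array([0.96766729, 0.43296468, 1.22005946]), 'rotation': array([[-0.7579616 ,  0.56943803, -0.31817375],
       [ 0.65229654,  0.66028864, -0.37219369],
       [-0.00185473, -0.48965216, -0.87191589]])}
side {'fovy': 49.18172079531315, 'cx': 286.4459189192985, 'cy': 208.2343311238733, 'k1': 0.029034048130286864, 'eye': array([ 0.17997281, -1.04644847,  0.96575008]), 'rotation': array([[ 0.93165393, -0.22539157,  0.28499051],
       [-0.36334085, -0.58243125,  0.72715697],
       [ 0.00209233, -0.78100735, -0.62451833]])}
wrist {'fovy': 64.15599164820188, 'cx': 279.0580252357003, 'cy': 206.83575223288187, 'k1': -0.05816366468666856, 'eye': array([0.3063819 , 0.54931738, 0.38393172]), 'rotation': array([[-0.38949867, -0.89315161, -0.22487994],
       [-0.9210262 ,  0.37803676,  0.09380264],
       [ 0.00123291,  0.24365632, -0.96986085]])}
```

View pics/scene0.png

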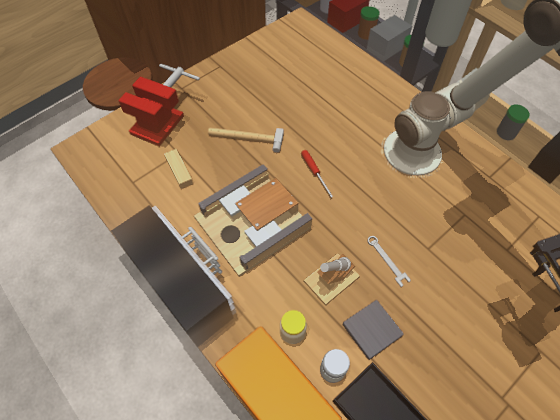

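View pics/side0.png

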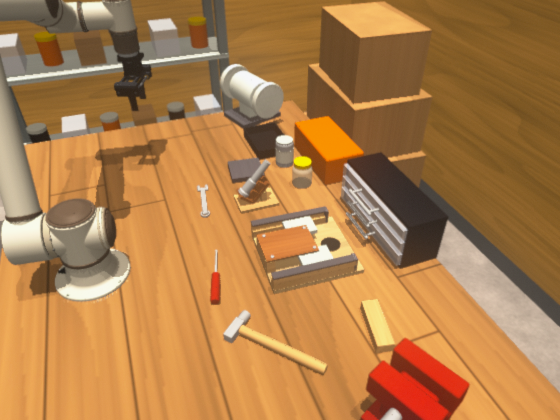

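The scene view shows the rest at about (332,278), the plate at (373,328), the chest at (255,220) with its pad at (230,234), the jar at (293,322) and the can at (336,364). The side view shows the spindle leaning at (255,180), the plate at (245,170) and the pad at (330,244). I'll enlarge both next.

```bash
python3 - <<'E'
import cv2,numpy as np
a=cv2.imread('pics/scene0.png')[240:360,300:420]; b=cv2.imread('pics/side0.png')[140:220,220:300]
c=cv2.imread('pics/scene0.png')[160:280,190:320]; d=cv2.imread('pics/side0.png')[200:290,245:365]
A=[cv2.resize(x,(400,300),interpolation=cv2.INTER_CUBIC) for x in (a,b,c,d)]
cv2.imwrite('pics/z.png',np.vstack([np.hstack(A[:2]),np.hstack(A[2:])]))
E
```

```text
(no output)
```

View pics/z.png

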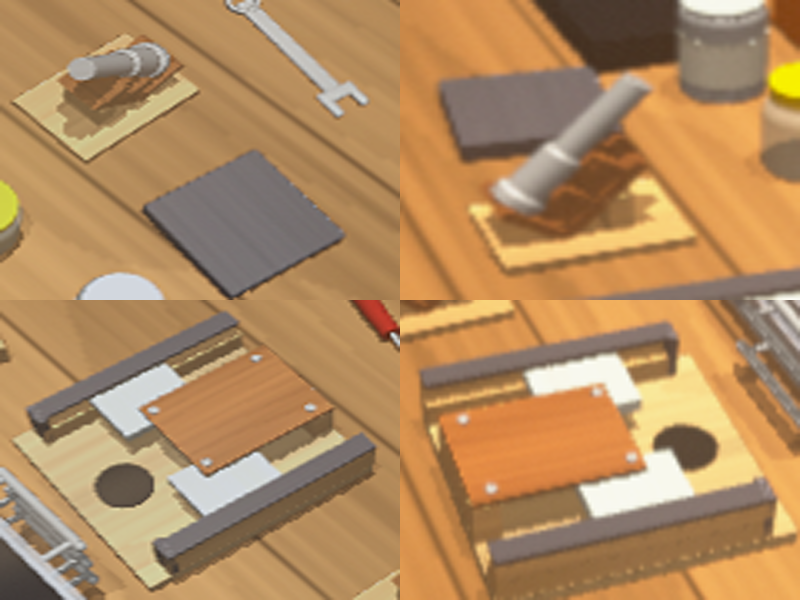

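The zoom shows four things:
- Scene: the spindle top is at about (324.6,268).
- Side: the spindle top is at (268,163.5).
- Plate: the corners are clear.
- Chest: the pad, the board bolts and the far edges of the white shutter are clear.

```bash
python3 - <<'E'
from h import *
S=lambda x,y,t:('scene',300+x/3.3333,240+y/2.5) if t=='a' else ('side',220+(x-400)/5,140+y/3.75) if t=='b' else ('scene',190+x/3.077,160+(y-300)/2.5) if t=='c' else ('side',245+(x-400)/3.3333,200+(y-300)/3.3333)
R=lambda q:ray(*q)
p=lambda n,q:print(n,np.round(q[0],4),np.round(q[1],4))
p('top',tri(R(S(82,70,'a')),R(S(638,88,'b'))))
p('collar',tri(R(S(150,57,'a')),R(S(562,153,'b'))))
pl=[onz(*S(x,y,'a'),.022) for x,y in [(147,210),(258,152),(343,235),(232,295)]]
print('plate',np.round(pl,4),np.mean(pl,0))
p('platecorner',tri(R(S(258,152,'a')),R(S(442,83,'b'))))
p('pad',tri(R(S(125,485,'c')),R(S(686,447,'d'))))
B=[tri(R(S(*a,'c')),R(S(*b,'d'))) for a,b in [((152,410),(641,465)),((257,357),(491,489)),((310,407),(462,420)),((207,462),(598,392))]]
for b in B:p('bolt',b)
P=[b[0] for b in B]
for i,j in[(1,0),(2,3)]:
    d=P[j]-P[i];print('yaw chest',np.degrees(np.arctan2(d[1],d[0])))
d=P[2]-P[1]; print(np.degrees(np.arctan2(-d[0],d[1])), np.mean(P,0))
# rest base corners scene, z~base
for q in [(12,103),(127,35),(199,92),(87,160)]: print('rest',np.round(onz(*S(*q,'a'),.012),4))
for q in [(472,210),(508,270),(695,238)]: print('restside',np.round(onz(*S(*q,'b'),.012),4))
# shutter far edge corners
for n,q in dict(r=((92,402),(127,437)),l=((170,480),(203,516))).items():
    for x in q: print('shut',n,np.round(onz(*S(*x,'c'),.054),4))
E
```

```text
top [0.583 0.156 0.141] [0.0014 0.0014]
collar [0.5201 0.1635 0.0859] [0.0117 0.0117]
plate [[0.6125 0.2813 0.022 ]
 [0.4957 0.2954 0.022 ]
 [0.5118 0.4066 0.022 ]
 [0.626  0.3916 0.022 ]] [0.56149486 0.34372999 0.022     ]
platecorner [0.5014 0.3057 0.0699] [0.0133 0.0133]
pad [ 0.6761 -0.1452  0.0113] [0.0018 0.0018]
bolt [ 0.6058 -0.1903  0.0537] [0.0045 0.0045]
bolt [ 0.4768 -0.1774  0.0589] [0.0016 0.0016]
bolt [ 0.4833 -0.0874  0.0586] [0.0005 0.0005]
bolt [ 0.6091 -0.0954  0.0583] [0.0016 0.0016]
yaw chest -5.691769808451102
yaw chest -3.643663699373659
-4.119122684555172 [ 0.5437755  -0.1376251   0.05738835]
rest [0.6094 0.1139 0.012 ]
rest [0.4744 0.117  0.012 ]
rest [0.4777 0.2101 0.012 ]
rest [0.6075 0.2058 0.012 ]
restside [0.4727 0.1915 0.012 ]
restside [0.4703 0.0988 0.012 ]
restside [0.6011 0.0971 0.012 ]
shut r [ 0.64   -0.2361  0.054 ]
shut r [ 0.6438 -0.1742  0.054 ]
shut l [ 0.6483 -0.1011  0.054 ]
shut l [ 0.6541 -0.0442  0.054 ]
```

jog_arm(
  rows=[
    [[0.0373,0.022,0,0],[0.0373,0.022,0,0],[0.0373,0.022,0,0],[0.0373,0.022,0,0],[0.0373,0.022,0,0],[0.0373,0.022,0,0],[0.0373,0.022,0,0],[0.0373,0.022,0,0],[0.0373,0.022,0,0],[0.0373,0.022,0,0],[0.0373,0.022,0,0],[0.0373,0.022,0,0],[0,0,0,-0.18],[0,0,0,-0.18],[0,0,0,0],[0,0,0,0]],
  ],
  claw=1,
)

```text
time_s: 2.15
tcp_pos: [0.5526, 0.1584, 0.2921]
ee_rot: [[0.999, -0.042, -0.0], [-0.042, -0.999, -0.0], [-0.0, 0.0, -1.0]]
wrist_force: [0.5, 0.2, 0.4]
gripper_width: 1.002
gripper_force: 0.0
```

```bash
python3 - <<'E'
from h import *
s=sense();print(s['tcp_pos'],s['ee_rot'].round(4),s['time_s'],s['joints'].round(1))
m=camera_model('wrist');np.save('pics/mw1.npy',m,allow_pickle=True)
im=capture('wrist')[:,:,::-1];cv2.imwrite('pics/w1.png',im)
print(proj('wrist',(.583,.156,.141),m))
for n,u,v,z in [('jar',293,322,.095),('can',336,364,.105)]:print(n,onz('scene',u,v,z))
E
```

```text
[0.5526419  0.15838153 0.29208641] [[ 9.991e-01 -4.220e-02 -4.000e-04]
 [-4.220e-02 -9.991e-01 -1.000e-04]
 [-4.000e-04  1.000e-04 -1.000e+00]] 2.15 [ 32.1  17.2  -6.8  -0.  -66.   55.5]
(np.float64(280.31282555193616), np.float64(176.16231133459195))
jar [0.72935433 0.20096882 0.095     ]
can [0.72189194 0.35047056 0.105     ]
```

View pics/w1.png

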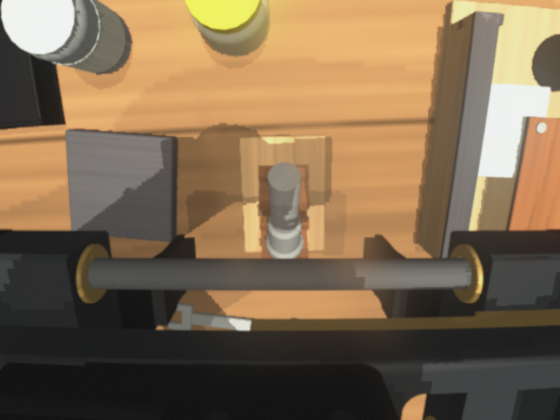

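The wrist view shows the spindle top at (284,177) and the foot at (285,243). The axis lies along the picture's vertical, so the tool yaw is right.

```bash
python3 - <<'E'
from h import *
m=np.load('pics/mw1.npy',allow_pickle=True).item()
a,b,c=ray('scene',324.6,268),ray('side',267.6,163.5),ray('wrist',284,177,m)
for q in ((a,b,c),(a,c),(b,c)):print(tri(*q))
t=tri(a,b,c)[0]
x=np.array([.9991,-.0422,0]); d=.644*x+np.array([0,0,.765])
for s in (30,45): 
    g=t-d*s/1000; print(s,g,'TCP z',g[2]+.051)
# chest left rail outer top edge, wrist/scene
for u,v in [(478,12),(442,255)]: print(onz('wrist',u,v,.062,m))
for u,v in [(190+157/3.077,160+242/2.5),(190+373/3.077,160+140/2.5)]: print('sc',onz('scene',u,v,.062))
E
```

```text
(array([0.58264654, 0.15472853, 0.14119566]), [np.float64(0.001997911352641042), np.float64(0.0012990624189222677), np.float64(0.0014464707609555473)])
(array([0.58021069, 0.15400521, 0.13405065]), [np.float64(0.0011933432046732616), np.float64(0.0011933432046732494)])
(array([0.58294757, 0.15312873, 0.14231723]), [np.float64(0.0005084959266242922), np.float64(0.0005084959266245918)])
30 [0.56334393 0.15554383 0.11824566] TCP z 0.16924566328144097
45 [0.55369263 0.15595148 0.10677066] TCP z 0.157770663281441
[ 0.71327402 -0.02796824  0.062     ]
[ 0.48084703 -0.009502    0.062     ]
sc [ 0.70899736 -0.04318725  0.062     ]
sc [ 0.46849258 -0.01143431  0.062     ]
```

jog_arm(
  rows=[
    [[0.0096,0.003,0.03,0],[0,0,0.04,0],[0,0,0.034,0],[0,0,0.02,0],[0,0,0,0],[0,0,0,0]],
  ],
  claw=1,
)

```text
time_s: 2.95
tcp_pos: [0.5629, 0.1553, 0.1693]
ee_rot: [[0.999, -0.04, 0.002], [-0.04, -0.999, 0.001], [0.002, -0.001, -1.0]]
wrist_force: [0.5, 0.2, -0.1]
gripper_width: 0.997
gripper_force: 0.0
```

jog_arm(
  rows=[
    [[0,0,0,0],[0,0,0,0],[0,0,0,0],[0,0,0,0],[0,0,0,0],[0,0,0,0]],
  ],
  claw=0,
)

```text
time_s: 3.7
tcp_pos: [0.5622, 0.1549, 0.1682]
ee_rot: [[0.999, -0.04, -0.0], [-0.04, -0.999, -0.0], [-0.0, 0.0, -1.0]]
wrist_force: [-0.4, 0.3, 0.1]
gripper_width: 0.405
gripper_force: 0.0
```

jog_arm(
  rows=[
    [[0,0,0,0],[0,0,0,0],[0,0,0,0],[0,0,0,0]],
  ],
)

```text
time_s: 4.2
tcp_pos: [0.5622, 0.1546, 0.1682]
ee_rot: [[0.999, -0.04, -0.0], [-0.04, -0.999, -0.001], [-0.0, 0.001, -1.0]]
wrist_force: [0.2, -1.5, 0.5]
gripper_width: 0.253
gripper_force: 30.0
```

jog_arm(
  rows=[
    [[-0.0077,0,-0.0064,0],[-0.0153,0,-0.0129,0],[-0.0153,0,-0.0129,0],[-0.0153,0,-0.0129,0],[-0.0153,0,-0.0129,0],[0,0,-0.025,0],[0,0,-0.035,0],[0,0,-0.035,0],[0,0,-0.015,0],[0,0,0,0],[0,0,0,0]],
  ],
)

```text
time_s: 5.58
tcp_pos: [0.4924, 0.1573, 0.3343]
ee_rot: [[0.999, -0.04, -0.004], [-0.04, -0.999, -0.001], [-0.004, 0.002, -1.0]]
wrist_force: [0.1, -0.4, -6.7]
gripper_width: 0.258
gripper_force: 30.0
```

```bash
python3 - <<'E'
from h import *
im=capture('side')[:,:,::-1];cv2.imwrite('pics/s2f.png',im)
s=sense();g=s['tcp_pos'];print(g)
u,v=map(int,proj('side',g-[0,0,.08]));print(u,v)
im2=capture('wrist')[:,:,::-1]
cv2.imwrite('pics/s2.png',np.hstack([cv2.resize(im[v-60:v+60,u-60:u+60],(400,400)),cv2.resize(im2,(400,400))]))
E
```

```text
[0.49256094 0.15735327 0.33429044]
238 137
```

View pics/s2.png

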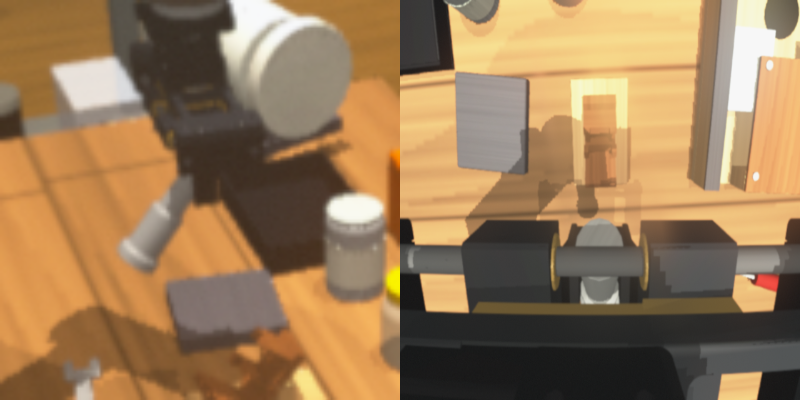

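The spindle is held and still tilted by about 37°. The jog can't tilt the tool, so I'll pivot the spindle upright in the grip by pressing its foot against the chest's fixed left side wall.

jog_arm(
  rows=[
    [[0.0342,0.0142,0,0],[0.0342,0.0142,0,0],[0.0342,0.0142,0,0],[0.0342,0.0142,0,-0.1],[0.0342,0.0142,0,-0.17],[0,0,0,-0.17],[0,0,0,-0.17],[0,0,0,-0.17],[0,0,0,-0.17],[0,0,0,-0.17],[0,0,0,-0.17],[0,0,0,-0.17],[0,0,0,-0.07],[0,0,0,0],[0,0,0,0]],
  ],
)

```text
time_s: 7.55
tcp_pos: [0.6627, 0.0834, 0.3351]
ee_rot: [[0.082, 0.997, -0.002], [0.997, -0.082, -0.0], [-0.001, -0.002, -1.0]]
wrist_force: [1.0, -0.1, -6.7]
gripper_width: 0.255
gripper_force: 30.0
```

```bash
python3 - <<'E'
from h import *
s=sense();print(s['tcp_pos'],s['ee_rot'].round(3),s['joints'].round(1))
m=camera_model('wrist');np.save('pics/mw3.npy',m,allow_pickle=True)
im=capture('wrist')[:,:,::-1];cv2.imwrite('pics/w3.png',im)
cv2.imwrite('pics/sc3f.png',capture('scene')[:,:,::-1])
E
```

```text
[0.66274273 0.08337473 0.33513915] [[ 0.082  0.997 -0.002]
 [ 0.997 -0.082 -0.   ]
 [-0.001 -0.002 -1.   ]] [ 21.   25.1  11.3  -0.  -76.4 154.3]
```

View pics/w3.png

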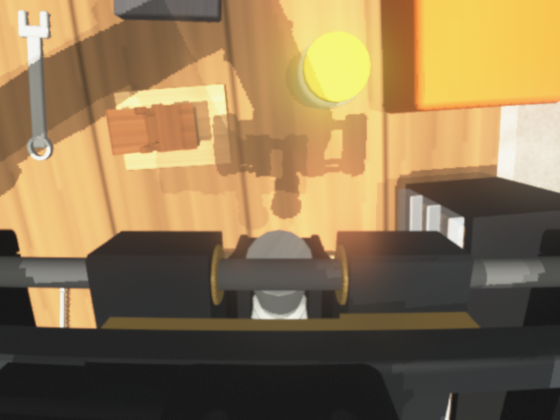

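jog_arm(
  rows=[
    [[-0.0025,-0.031,0,0],[0,0,0.04,0],[0,0,0.05,0],[0,0,0.05,0],[0,0,0.026,0],[0,0,0,0],[0,0,0,0]],
  ],
)

```text
time_s: 8.52
tcp_pos: [0.6331, 0.0837, 0.1721]
ee_rot: [[0.08, 0.997, 0.004], [0.997, -0.08, 0.0], [0.001, 0.004, -1.0]]
wrist_force: [1.3, 0.0, -6.3]
gripper_width: 0.255
gripper_force: 30.0
```

jog_arm(
  rows=[
    [[-0.01,0,0,0],[-0.01,0,0,0],[-0.01,0,0,0],[-0.008,0,0,0],[0,0,0,0]],
  ],
)

```text
time_s: 9.15
tcp_pos: [0.6305, 0.0465, 0.1722]
ee_rot: [[0.081, 0.997, 0.007], [0.997, -0.081, 0.004], [0.005, 0.007, -1.0]]
wrist_force: [2.2, 3.8, -5.5]
gripper_width: 0.257
gripper_force: 30.0
```

jog_arm(
  rows=[
    [[-0.008,0,0,0],[-0.008,0,0,0],[-0.008,0,0,0],[-0.008,0,0,0],[0,0,0,0]],
  ],
)

```text
time_s: 9.78
tcp_pos: [0.6281, 0.0145, 0.1724]
ee_rot: [[0.081, 0.997, 0.008], [0.997, -0.081, 0.003], [0.004, 0.007, -1.0]]
wrist_force: [2.1, 5.8, -3.1]
gripper_width: 0.263
gripper_force: 30.0
```

```bash
python3 - <<'E'
from h import *
s=sense();print(s['tcp_pos'])
im=capture('side')[:,:,::-1];cv2.imwrite('pics/s4f.png',im)
sc=capture('scene')[:,:,::-1];cv2.imwrite('pics/sc4f.png',sc)
g=s['tcp_pos']-[0,0,.1]
u,v=map(int,proj('side',g));a,b=map(int,proj('scene',g));print(u,v,a,b)
cv2.imwrite('pics/s4.png',np.hstack([cv2.resize(im[v-50:v+50,u-50:u+50],(400,400)),cv2.resize(sc[b-50:b+50,a-50:a+50],(400,400))]))
E
```

```text
[0.62811203 0.01451324 0.17239267]
295 201 275 252
```

View pics/s4.png

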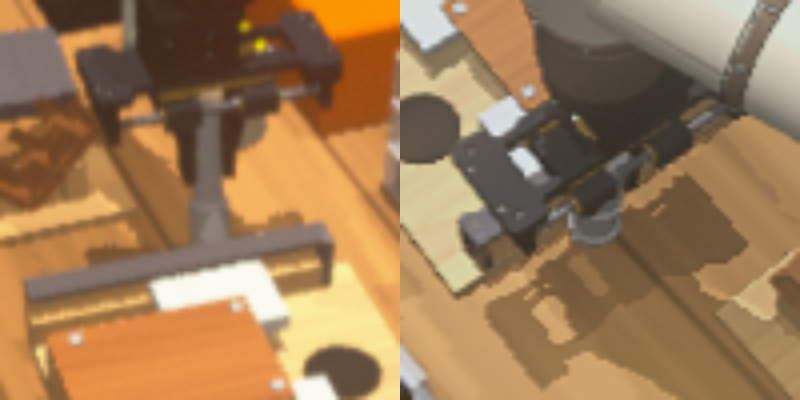

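The spindle is pivoting about the grip as planned. Its foot bears on the wall and only about 9° of tilt is left.

jog_arm(
  rows=[
    [[-0.006,0,0,0],[-0.006,0,0,0],[-0.004,0,0,0],[0,0,0,0],[0.015,0,0,0],[0.015,0,-0.03,0],[0,0,-0.04,0],[0,0,-0.04,0],[0,0,-0.04,0],[0,0,0,0],[0,0,0,0]],
  ],
)

```text
time_s: 11.25
tcp_pos: [0.6258, 0.0276, 0.3176]
ee_rot: [[0.081, 0.997, -0.005], [0.997, -0.081, 0.0], [-0.0, -0.005, -1.0]]
wrist_force: [-0.6, -1.1, -7.4]
gripper_width: 0.259
gripper_force: 30.0
```

```bash
python3 - <<'E'
from h import *
s=sense();print(s['tcp_pos'])
im=capture('side')[:,:,::-1];cv2.imwrite('pics/s5f.png',im)
sc=capture('scene')[:,:,::-1];cv2.imwrite('pics/sc5f.png',sc)
g=s['tcp_pos']-[0,0,.1]
u,v=map(int,proj('side',g));a,b=map(int,proj('scene',g));print(u,v,a,b)
# predicted foot position if upright and predicted axis line
for n in('side','scene'): print(n,[np.round(proj(n,s['tcp_pos']-[0,0,h]),1) for h in (.051,.1,.16)])
cv2.imwrite('pics/s5.png',np.hstack([cv2.resize(im[v-40:v+60,u-50:u+50],(400,400)),cv2.resize(sc[b-50:b+50,a-50:a+50],(400,400))]))
E
```

```text
[0.62584145 0.02756932 0.31758239]
294 160 279 230
side [array([294.5, 146.8]), array([294.3, 160.9]), array([294.1, 177.4])]
scene [array([279.3, 221.4]), array([279.3, 230.9]), array([279.5, 241.5])]
```

View pics/s5.png

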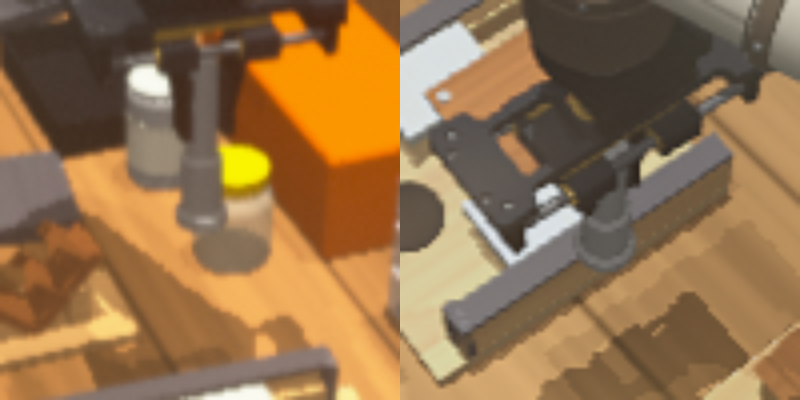

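The spindle now hangs nearly upright, with the foot under the grip to within about 2°. I'll carry it over the plate while turning back.

jog_arm(
  rows=[
    [[0.02,-0.0058,0,0],[0.0387,-0.0112,0,0],[0.0387,-0.0112,0,0],[0.0387,-0.0112,0,0],[0.0387,-0.0112,0,0],[0.0387,-0.0112,0,0],[0.0387,-0.0112,0,0],[0.0387,-0.0112,0,0],[0.02,-0.0058,0,0.1],[0,0,0,0.17],[0,0,0,0.17],[0,0,0,0.17],[0,0,0,0.17],[0,0,0,0.17],[0,0,0,0.17],[0,0,0,0.17],[0,0,0,0.17],[0,0,0,0.11],[0,0,0,0],[0,0,0,0]],
  ],
)

```text
time_s: 13.85
tcp_pos: [0.5621, 0.345, 0.3194]
ee_rot: [[0.997, -0.078, -0.001], [-0.078, -0.997, -0.001], [-0.001, 0.001, -1.0]]
wrist_force: [0.3, 0.2, -6.6]
gripper_width: 0.259
gripper_force: 30.0
```

jog_arm(
  rows=[
    [[0,0,0.04,0],[0,0,0.05,0],[0,0,0.028,0],[0,0,0.006,0],[0,0,0,0],[0,0,0,0]],
  ],
)

```text
time_s: 14.6
tcp_pos: [0.5634, 0.3454, 0.1985]
ee_rot: [[0.997, -0.079, 0.003], [-0.079, -0.997, 0.003], [0.003, -0.003, -1.0]]
wrist_force: [0.4, -0.2, -6.4]
gripper_width: 0.263
gripper_force: 30.0
```

jog_arm(
  rows=[
    [[0,0,0.004,0],[0,0,0.004,0],[0,0,0.003,0],[0,0,0,0]],
  ],
)

```text
time_s: 15.1
tcp_pos: [0.5624, 0.3445, 0.1848]
ee_rot: [[0.997, -0.08, -0.001], [-0.08, -0.997, -0.001], [-0.001, 0.001, -1.0]]
wrist_force: [-0.3, -0.0, -6.6]
gripper_width: 0.265
gripper_force: 30.0
```

jog_arm(
  rows=[
    [[0,0,0.002,0],[0,0,0,0]],
  ],
)

```text
time_s: 15.35
tcp_pos: [0.5625, 0.3446, 0.1831]
ee_rot: [[0.997, -0.08, -0.0], [-0.08, -0.997, -0.0], [-0.0, 0.0, -1.0]]
wrist_force: [0.0, 0.1, -6.4]
gripper_width: 0.26
gripper_force: 30.0
```

jog_arm(
  rows=[
    [[0,0,0.002,0],[0,0,0.001,0],[0,0,0,0]],
  ],
)

```text
time_s: 15.72
tcp_pos: [0.5625, 0.3446, 0.1801]
ee_rot: [[0.997, -0.08, -0.0], [-0.08, -0.997, -0.0], [-0.0, 0.0, -1.0]]
wrist_force: [0.0, 0.1, -6.2]
gripper_width: 0.259
gripper_force: 30.0
```

jog_arm(
  rows=[
    [[0,0,0.0015,0],[0,0,0,0]],
  ],
)

```text
time_s: 15.98
tcp_pos: [0.5625, 0.3446, 0.1786]
ee_rot: [[0.997, -0.08, -0.0], [-0.08, -0.997, -0.0], [-0.0, 0.0, -1.0]]
wrist_force: [1.4, 0.0, -5.9]
gripper_width: 0.265
gripper_force: 30.0
```

jog_arm(
  rows=[
    [[0,0,0.0015,0],[0,0,0,0]],
  ],
)

```text
time_s: 16.23
tcp_pos: [0.5624, 0.3446, 0.177]
ee_rot: [[0.997, -0.08, -0.0], [-0.08, -0.997, -0.0], [-0.0, 0.0, -1.0]]
wrist_force: [0.1, -0.1, -6.7]
gripper_width: 0.261
gripper_force: 30.0
```

jog_arm(
  rows=[
    [[0,0,0.001,0],[0,0,0,0]],
  ],
)

```text
time_s: 16.48
tcp_pos: [0.5625, 0.3446, 0.1762]
ee_rot: [[0.997, -0.08, -0.0], [-0.08, -0.997, -0.0], [-0.0, 0.0, -1.0]]
wrist_force: [-0.3, -0.8, -5.7]
gripper_width: 0.264
gripper_force: 30.0
```

jog_arm(
  rows=[
    [[0,0,0.001,0],[0,0,0.001,0],[0,0,0,0]],
  ],
)

```text
time_s: 16.85
tcp_pos: [0.5625, 0.3446, 0.1741]
ee_rot: [[0.997, -0.08, -0.0], [-0.08, -0.997, -0.0], [-0.0, 0.0, -1.0]]
wrist_force: [-0.4, 0.1, -6.1]
gripper_width: 0.264
gripper_force: 30.0
```

```bash
python3 - <<'E'
from h import *
s=sense();print(s['tcp_pos'],s['wrist_force'])
im=capture('side')[:,:,::-1];sc=capture('scene')[:,:,::-1]
g=s['tcp_pos']-[0,0,.12]
u,v=map(int,proj('side',g));a,b=map(int,proj('scene',g));print(u,v,a,b)
for h in(.022,.03,.08):print([np.round(proj(n,[*s['tcp_pos'][:2],h]),1) for n in('side','scene')])
cv2.imwrite('pics/s6.png',np.hstack([cv2.resize(im[v-40:v+40,u-40:u+40],(400,400)),cv2.resize(sc[b-40:b+40,a-40:a+40],(400,400))]))
E
```

```text
[0.5624744  0.34461429 0.17408926] [-0.44940232  0.11679966 -6.14324626]
245 158 375 325
[array([245.9, 165.5]), array([373.5, 329.3])]
[array([245.8, 163.6]), array([374.1, 328.5])]
[array([245. , 152.1]), array([377.6, 323.2])]
```

View pics/s6.png

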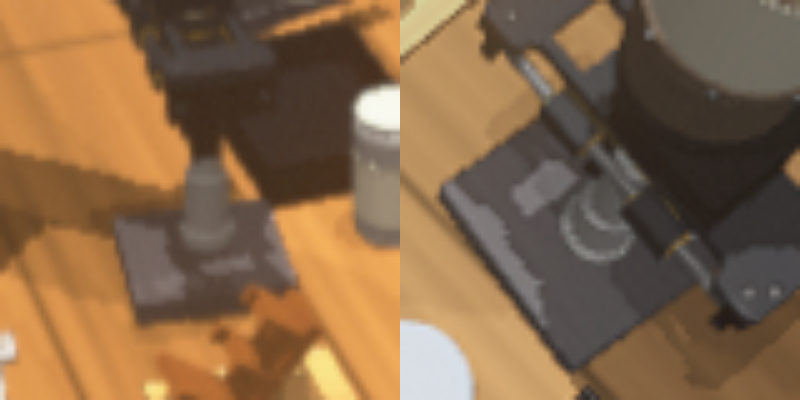

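The foot is just above the plate, by a few millimetres at most: its lower rim in the side view is at about row 167.6, against 169 if it were seated.

jog_arm(
  rows=[
    [[0,0,0.001,0],[0,0,0.001,0],[0,0,0,0]],
  ],
)

```text
time_s: 17.32
tcp_pos: [0.5625, 0.3446, 0.1721]
ee_rot: [[0.997, -0.08, -0.0], [-0.08, -0.997, -0.0], [-0.0, 0.0, -1.0]]
wrist_force: [0.2, -0.0, -5.8]
gripper_width: 0.258
gripper_force: 30.0
```

jog_arm(
  rows=[
    [[0,0,0.001,0],[0,0,0.001,0],[0,0,0,0]],
  ],
)

```text
time_s: 17.7
tcp_pos: [0.5627, 0.3448, 0.1713]
ee_rot: [[0.997, -0.079, 0.001], [-0.079, -0.997, 0.0], [0.001, -0.0, -1.0]]
wrist_force: [-2.3, -0.1, 0.6]
gripper_width: 0.262
gripper_force: 30.0
```

jog_arm(
  rows=[
    [[0,0,0.001,0],[0,0,0,0]],
  ],
)

```text
time_s: 17.95
tcp_pos: [0.5628, 0.3448, 0.1713]
ee_rot: [[0.997, -0.079, 0.002], [-0.079, -0.997, 0.0], [0.002, -0.001, -1.0]]
wrist_force: [-4.6, -1.6, 4.7]
gripper_width: 0.264
gripper_force: 30.0
```

jog_arm(
  rows=[
    [[0,0,-0.001,0],[0,0,0,0]],
  ],
)

```text
time_s: 18.2
tcp_pos: [0.5628, 0.3448, 0.1713]
ee_rot: [[0.997, -0.079, 0.001], [-0.079, -0.997, 0.0], [0.001, -0.001, -1.0]]
wrist_force: [-2.4, -0.9, 4.9]
gripper_width: 0.262
gripper_force: 30.0
```

jog_arm(
  rows=[
    [[0,0,0,0],[0,0,0,0],[0,0,0,0],[0,0,0,0],[0,0,0,0],[0,0,0,0],[0,0,0,0],[0,0,0,0],[0,0,0,0],[0,0,0,0]],
  ],
  claw=0.7,
)

```text
time_s: 19.45
tcp_pos: [0.5625, 0.3447, 0.1703]
ee_rot: [[0.997, -0.08, 0.0], [-0.08, -0.997, 0.0], [0.0, -0.0, -1.0]]
wrist_force: [0.5, -0.8, -0.4]
gripper_width: 0.703
gripper_force: 0.0
```

```bash
python3 - <<'E'
from h import *
s=sense();print(s['tcp_pos'],s['wrist_force'],s['gripper_width'])
im=capture('side')[:,:,::-1];sc=capture('scene')[:,:,::-1];w=capture('wrist')[:,:,::-1]
cv2.imwrite('pics/w7.png',w);cv2.imwrite('pics/s7f.png',im);cv2.imwrite('pics/sc7f.png',sc)
u,v,a,b=245,158,375,325
cv2.imwrite('pics/s7.png',np.hstack([cv2.resize(im[v-40:v+40,u-40:u+40],(260,260)),cv2.resize(sc[b-40:b+40,a-40:a+40],(260,260)),cv2.resize(w,(280,260))]))
E
```

```text
[0.56254642 0.34467995 0.17026021] [ 0.46355878 -0.78554033 -0.36890038] 0.7027804274978183
```

View pics/s7.png

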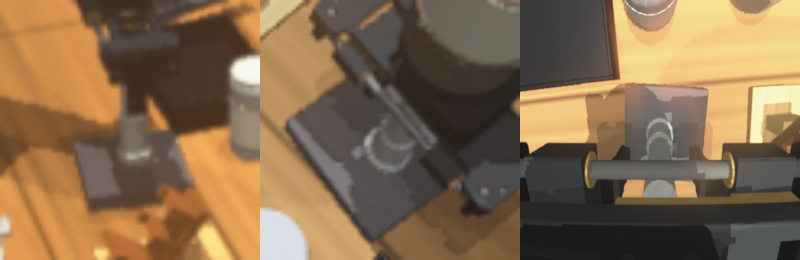

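The spindle stands upright on the plate, free of the fingers. I'll dwell, then grip it again.

jog_arm(
  rows=[
    [[0,0,0,0],[0,0,0,0],[0,0,0,0],[0,0,0,0],[0,0,0,0],[0,0,0,0]],
  ],
)

```text
time_s: 20.35
tcp_pos: [0.5625, 0.3447, 0.1703]
ee_rot: [[0.997, -0.08, -0.0], [-0.08, -0.997, -0.0], [-0.0, 0.0, -1.0]]
wrist_force: [0.3, 0.4, 0.1]
gripper_width: 0.699
gripper_force: 0.0
```

jog_arm(
  rows=[
    [[0,0,0,0],[0,0,0,0],[0,0,0,0],[0,0,0,0],[0,0,0,0],[0,0,0,0],[0,0,0,0]],
  ],
  claw=0,
)

```text
time_s: 21.22
tcp_pos: [0.5626, 0.3448, 0.1703]
ee_rot: [[0.997, -0.08, 0.0], [-0.08, -0.997, 0.0], [0.0, -0.0, -1.0]]
wrist_force: [-0.7, 0.6, -0.2]
gripper_width: 0.26
gripper_force: 30.0
```

jog_arm(
  rows=[
    [[0,0,-0.02,0],[0,0,-0.04,0],[0,0,-0.05,0],[0,0,-0.04,0],[0.0037,0.025,0,0],[0.0037,0.045,0,0],[0.0037,0.05,0,0],[0.0037,0.05,0,0],[0.0037,0.05,0,0],[0.0037,0.05,0,0],[0.0037,0.05,0,0],[0.0037,0.05,0,0],[0.0037,0.05,0,0],[0.0037,0.045,0,0],[0,0.0237,0,0],[0,0,0,0],[0,0,0,0],[0,0,0,0]],
  ],
)

```text
time_s: 23.48
tcp_pos: [0.5601, -0.1447, 0.3194]
ee_rot: [[0.997, -0.079, -0.002], [-0.079, -0.997, 0.0], [-0.002, -0.0, -1.0]]
wrist_force: [0.1, 0.6, -5.9]
gripper_width: 0.265
gripper_force: 30.0
```

```bash
python3 - <<'E'
from h import *
s=sense();print(s['tcp_pos'],s['ee_rot'].round(3),s['wrist_force'])
m=camera_model('wrist');np.save('pics/mw8.npy',m,allow_pickle=True)
w=capture('wrist')[:,:,::-1];cv2.imwrite('pics/w8.png',w)
print('foot',onz('scene',375.3,331.2,.027),onz('side',246.5,165.7,.027))
g=cv2.cvtColor(w,cv2.COLOR_BGR2HSV)
u,v=map(int,proj('wrist',(.676,-.145,.018),m));print(u,v,g[max(v,0)%420,u%560])
mask=((g[:,:,2]<75)).astype(np.uint8);r=60
sub=np.zeros_like(mask);sub[max(0,v-r):v+r,max(0,u-r):u+r]=mask[max(0,v-r):v+r,max(0,u-r):u+r]
n,l,st,c=cv2.connectedComponentsWithStats(sub)
for i in range(1,n):
    if st[i,4]>300:print(st[i],c[i],onz('wrist',*c[i],.018,m))
E
```

```text
[ 0.56008998 -0.14470069  0.31938122] [[ 0.997 -0.079 -0.002]
 [-0.079 -0.997  0.   ]
 [-0.002 -0.    -1.   ]] [ 0.08105538  0.55714103 -5.90948038]
foot [0.56435795 0.35179939 0.027     ] [0.56205411 0.33486253 0.027     ]
271 79 [ 17  92 156]
```

View pics/w8.png

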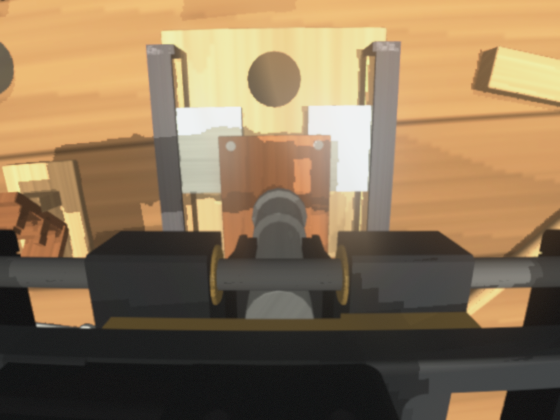

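The wrist view shows the pad centre at (274,80), the spindle's foot circle at about (279,215), and the shutter's far edge at row 107 on both sides, so it is square.

```bash
python3 - <<'E'
from h import *
m=np.load('pics/mw8.npy',allow_pickle=True).item()
w=cv2.imread('pics/w8.png')
print(w[80,274],w[60,230],w[215,279])
sub=(cv2.cvtColor(w,cv2.COLOR_BGR2GRAY)[45:107,235:315]<95).astype(np.uint8)
M=cv2.moments(sub,True);c=(235+M['m10']/M['m00'],45+M['m01']/M['m00']);print(c,M['m00'])
tcp=np.array([.5601,-.1447]);R=np.array([[.997,-.079],[-.079,-.997]])
pad=onz('wrist',*c,.018,m);print('pad',pad)
sc=cv2.cvtColor(cv2.imread('pics/scene0.png'),cv2.COLOR_BGR2GRAY)[220:250,215:248]
k=(sc<75).astype(np.uint8);N=cv2.moments(k,True);q=(215+N['m10']/N['m00'],220+N['m01']/N['m00']);print(q,N['m00'],tri(ray('wrist',*c,m),ray('scene',*q)),onz('scene',*q,.018))
for v in (212,215,218):
    f=onz('wrist',279.5,v,.174,m);print('foot rel tool',R.T@(f[:2]-tcp))
print('to go tool',R.T@(pad[:2]-tcp))
y=np.radians(-4.55);C=np.array([[np.cos(y),-np.sin(y)],[np.sin(y),np.cos(y)]]);o=pad[:2]-C@[.07,0];print('chest o',o)
for u,v in [(182,108),(242,107),(307,105),(368,105),(230,146),(319,145)]: 
    z=.063 if v>140 else .054
    print(C.T@(onz('wrist',u,v,z,m)[:2]-o))
for u,v in [(182,192),(220,192),(332,191),(366,190)]: print('near',C.T@(onz('wrist',u,v,.054,m)[:2]-o))
for u,v in [(155,140),(178,140),(374,140),(397,140)]: print('lip',C.T@(onz('wrist',u,v,.062,m)[:2]-o))
E
```

```text
[101 133 159] [174 233 241] [104 111 115]Traceback (most recent call last):
  File "<stdin>", line 6, in <module>
ZeroDivisionError: float division by zero
```

```bash
python3 - <<'E'
import cv2
w=cv2.imread('pics/w8.png');print(w.shape);g=cv2.cvtColor(w,6)
print(g[80,220:330:4]);print(g[20:130:4,274]);cv2.imwrite('pics/w8b.png',w)
E
```

```text
(420, 560, 3)
[227 229 230 228 225 227 226 121 106 110 116 122 130 137 137 137 137 137
 139 141 171 221 222 222 222 224 226 226]
[193 188 201 215 215 215 216 215 143 137 137 136 136 137 136 137 137 136
 134 133 130 128 212 219 220 220 220 220]
```

```bash
cat > a.py <<'E'
from h import *
m=np.load('pics/mw8.npy',allow_pickle=True).item()
w=cv2.imread('pics/w8.png')
sub=(cv2.cvtColor(w,6)[45:106,235:315]<175).astype(np.uint8)
M=cv2.moments(sub,True);c=(235+M['m10']/M['m00'],45+M['m01']/M['m00']);print(c,M['m00'])
tcp=np.array([.5601,-.1447]);R=np.array([[.997,-.079],[-.079,-.997]])
pad=onz('wrist',*c,.018,m);print('pad',pad)
sc=cv2.cvtColor(cv2.imread('pics/scene0.png'),6)[222:246,218:244]
k=(sc<sc.min()/2+sc.max()/2-20).astype(np.uint8);N=cv2.moments(k,True);q=(218+N['m10']/N['m00'],222+N['m01']/N['m00']);print(q,N['m00'],tri(ray('wrist',*c,m),ray('scene',*q)),onz('scene',*q,.018))
for v in (212,215,218):
    f=onz('wrist',279.5,v,.174,m);print('foot rel tool',R.T@(f[:2]-tcp))
print('to go tool',R.T@(pad[:2]-tcp))
y=np.radians(-4.55);C=np.array([[np.cos(y),-np.sin(y)],[np.sin(y),np.cos(y)]]);o=pad[:2]-C@[.07,0];print('chest o',o)
for u,v in [(182,108),(242,107),(307,105),(368,105),(230,146),(319,145)]: 
    z=.063 if v>140 else .054
    print(C.T@(onz('wrist',u,v,z,m)[:2]-o))
for u,v in [(182,192),(220,192),(332,191),(366,190)]: print('near',C.T@(onz('wrist',u,v,.054,m)[:2]-o))
for u,v in [(155,140),(178,140),(374,140),(397,140)]: print('lip',C.T@(onz('wrist',u,v,.062,m)[:2]-o))
E
python3 a.py
```

```text
(273.62007788836, 78.61445261791432) 2311.0
pad [ 0.67659643 -0.14774448  0.018     ]
(230.12307692307692, 233.91153846153847) 260.0 (array([ 0.67640496, -0.14686959,  0.01041483]), [np.float64(0.001383085144680285), np.float64(0.0013830851446805438)]) [ 0.67716749 -0.14235141  0.018     ]
foot rel tool [0.00452322 0.00033841]
foot rel tool [0.0022332  0.00033909]
foot rel tool [-6.74531263e-05  3.39774087e-04]
to go tool [ 0.11638746 -0.00616787]
chest o [ 0.60681704 -0.14219145]
[0.03721041 0.09439062]
[0.03780155 0.03208628]
[ 0.03978278 -0.03484276]
[ 0.04018584 -0.09790837]
[-0.00139089  0.04442371]
[-0.00036525 -0.04721564]
near [-0.05158444  0.10019023]
near [-0.05161639  0.05835941]
near [-0.0504518  -0.06385616]
near [-0.04927661 -0.10108765]
lip [0.00509991 0.12242827]
lip [0.00491768 0.09831139]
lip [ 0.00494487 -0.10411758]
lip [ 0.00513272 -0.1281592 ]
```

jog_arm(
  rows=[
    [[0.015,-0.001,0,0],[0.03,-0.002,0,0],[0.03,-0.002,0,0],[0.025,-0.001,0,0],[0.0145,-0.0005,0,0],[0,0,0.03,0],[0,0,0.05,0],[0,0,0.045,0],[0,0,0.017,0],[0,0,0,0],[0,0,0,0]],
  ],
)

```text
time_s: 24.9
tcp_pos: [0.677, -0.1482, 0.181]
ee_rot: [[0.997, -0.079, 0.005], [-0.079, -0.997, -0.001], [0.005, 0.001, -1.0]]
wrist_force: [2.0, 0.1, -5.9]
gripper_width: 0.26
gripper_force: 30.0
```

jog_arm(
  rows=[
    [[0,0,0.003,0],[0,0,0.003,0],[0,0,0.001,0],[0,0,0,0]],
  ],
)

```text
time_s: 25.4
tcp_pos: [0.6751, -0.1481, 0.1712]
ee_rot: [[0.997, -0.08, -0.0], [-0.08, -0.997, -0.0], [-0.0, 0.0, -1.0]]
wrist_force: [0.5, -0.1, -5.5]
gripper_width: 0.262
gripper_force: 30.0
```

jog_arm(
  rows=[
    [[0,0,0.001,0],[0,0,0.001,0],[0,0,0,0]],
  ],
)

```text
time_s: 25.78
tcp_pos: [0.675, -0.1481, 0.1691]
ee_rot: [[0.997, -0.08, -0.0], [-0.08, -0.997, 0.0], [-0.0, 0.0, -1.0]]
wrist_force: [-0.0, -0.4, -6.4]
gripper_width: 0.261
gripper_force: 30.0
```

jog_arm(
  rows=[
    [[0,0,0.001,0],[0,0,0.001,0],[0,0,0,0]],
  ],
)

```text
time_s: 26.15
tcp_pos: [0.675, -0.148, 0.1671]
ee_rot: [[0.997, -0.08, -0.0], [-0.08, -0.997, 0.0], [-0.0, 0.0, -1.0]]
wrist_force: [0.1, 0.4, -6.4]
gripper_width: 0.266
gripper_force: 30.0
```

jog_arm(
  rows=[
    [[0,0,0.001,0],[0,0,0.0005,0],[0,0,0,0]],
  ],
)

```text
time_s: 26.52
tcp_pos: [0.6753, -0.1481, 0.1663]
ee_rot: [[0.997, -0.079, 0.0], [-0.079, -0.997, -0.0], [0.001, 0.0, -1.0]]
wrist_force: [-1.1, 0.1, -3.7]
gripper_width: 0.263
gripper_force: 30.0
```

jog_arm(
  rows=[
    [[0,0,0.0005,0],[0,0,0,0]],
  ],
)

```text
time_s: 26.78
tcp_pos: [0.6753, -0.1481, 0.1663]
ee_rot: [[0.997, -0.079, 0.001], [-0.079, -0.997, -0.0], [0.001, 0.0, -1.0]]
wrist_force: [-1.0, 0.2, 1.2]
gripper_width: 0.262
gripper_force: 30.0
```

jog_arm(
  rows=[
    [[0,0,0,0],[0,0,0,0],[0,0,0,0],[0,0,0,0],[0,0,0,0],[0,0,0,0],[0,0,0,0],[0,0,0,0]],
  ],
  claw=0.8,
)

```text
time_s: 27.78
tcp_pos: [0.6751, -0.148, 0.1653]
ee_rot: [[0.997, -0.08, 0.0], [-0.08, -0.997, -0.0], [0.0, 0.0, -1.0]]
wrist_force: [1.2, -0.6, 0.8]
gripper_width: 0.799
gripper_force: 0.0
```

jog_arm(
  rows=[
    [[0,0,-0.02,0],[0,0,-0.04,0],[0,0,-0.05,0],[-0.03,0,-0.04,0],[-0.05,0,0,0],[-0.035,0,0,0],[0,0,0,0],[0,0,0,0]],
  ],
  claw=0.8,
)

```text
time_s: 28.78
tcp_pos: [0.561, -0.1389, 0.3157]
ee_rot: [[0.997, -0.08, 0.001], [-0.08, -0.997, -0.0], [0.001, 0.0, -1.0]]
wrist_force: [0.0, 0.5, 0.0]
gripper_width: 0.8
gripper_force: 0.0
```

```bash
python3 - <<'E'
from h import *
s=sense();print(s['tcp_pos'],s['ee_rot'].round(3),s['time_s'])
m=camera_model('wrist');np.save('pics/mw9.npy',m,allow_pickle=True)
w=capture('wrist')[:,:,::-1];cv2.imwrite('pics/w9.png',w)
cv2.imwrite('pics/sc9.png',capture('scene')[:,:,::-1])
E
```

```text
[ 0.56098169 -0.13892377  0.31569803] [[ 0.997 -0.08   0.001]
 [-0.08  -0.997 -0.   ]
 [ 0.001  0.    -1.   ]] 28.775
```

View pics/w9.png

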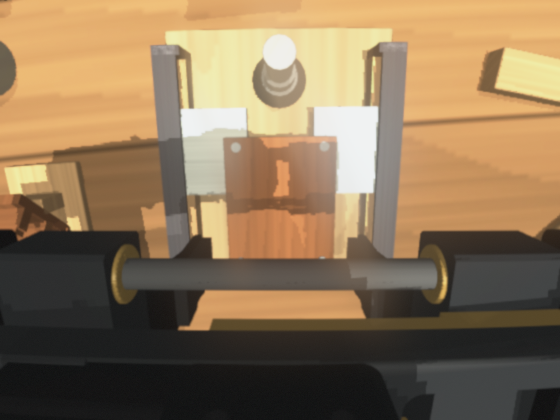

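The wrist view shows the spindle standing upright and centred on the pad. The shutter's near edges sit at about row 192 in both slots. I've now viewed more pictures than the limit allows, so from here on I'll work from numbers only.

```bash
cat > meas.py <<'E'
from h import *
import sys
def analyse(w,m,tcp,R):
    # positions in tool xy relative to TCP
    f=lambda u,v,z:(R.T@(onz('wrist',u,v,z,m)-tcp))[:2].round(4)
    return f
E
python3 - <<'E'
from h import *
m=np.load('pics/mw9.npy',allow_pickle=True).item();w=cv2.imread('pics/w9.png');g=cv2.cvtColor(w,6).astype(int)
tcp=np.array([.56098,-.13892,.3157]);R=np.array([[.997,-.08,0],[-.08,-.997,0],[0,0,-1]])
f=lambda u,v,z:(R.T@(onz('wrist',u,v,z,m)-tcp))[:2].round(4)
for v in (125,160,180,215):
    d=np.abs(np.diff(cv2.GaussianBlur(w.astype(np.float32),(3,3),0)[v],axis=0)).sum(1)
    for a,b in((140,250),(310,415)):
        pk=[u for u in range(a,b) if d[u]>35 and d[u]==d[u-3:u+4].max()]
        print(v,[(u,*f(u+.5,v,.0625)) for u in pk])
for u in (195,205,235,325,350,365):
    d=np.abs(np.diff(cv2.GaussianBlur(w.astype(np.float32),(3,3),0)[:,u],axis=0)).sum(1)
    pk=[v for v in range(90,225) if d[v]>35 and d[v]==d[v-3:v+4].max()]
    print('col',u,[(v,*f(u,v+.5,.054)) for v in pk])
E
```

```text
125 [(156, np.float64(0.0675), np.float64(-0.1243)), (180, np.float64(0.0672), np.float64(-0.0997)), (245, np.float64(0.0669), np.float64(-0.0338))]
125 [(313, np.float64(0.0669), np.float64(0.0347)), (376, np.float64(0.0673), np.float64(0.0986))]
160 [(183, np.float64(0.0319), np.float64(-0.0988)), (223, np.float64(0.0317), np.float64(-0.0573))]
160 [(336, np.float64(0.0318), np.float64(0.0593)), (374, np.float64(0.0319), np.float64(0.0987))]
180 [(185, np.float64(0.0109), np.float64(-0.0981)), (224, np.float64(0.0108), np.float64(-0.057))]
180 [(336, np.float64(0.0109), np.float64(0.0601)), (374, np.float64(0.011), np.float64(0.1001)), (398, np.float64(0.0111), np.float64(0.1256))]
215 [(141, np.float64(-0.0272), np.float64(-0.1488)), (164, np.float64(-0.0272), np.float64(-0.1235)), (190, np.float64(-0.0271), np.float64(-0.0952)), (195, np.float64(-0.0271), np.float64(-0.0898)), (200, np.float64(-0.0271), np.float64(-0.0844)), (226, np.float64(-0.0271), np.float64(-0.0563))]
215 [(334, np.float64(-0.0271), np.float64(0.0595)), (358, np.float64(-0.0271), np.float64(0.0854)), (364, np.float64(-0.0271), np.float64(0.0919)), (396, np.float64(-0.0271), np.float64(0.1267))]
col 195 [(135, np.float64(0.0564), np.float64(-0.0876)), (193, np.float64(-0.0053), np.float64(-0.0911)), (208, np.float64(-0.0221), np.float64(-0.0921))]
col 205 [(194, np.float64(-0.0064), np.float64(-0.0802)), (201, np.float64(-0.0142), np.float64(-0.0806))]
col 235 [(128, np.float64(0.0633), np.float64(-0.0456)), (136, np.float64(0.0552), np.float64(-0.0458)), (142, np.float64(0.049), np.float64(-0.046)), (151, np.float64(0.0397), np.float64(-0.0462))]
col 325 [(135, np.float64(0.0562), np.float64(0.0478))]
col 350 []
col 365 [(105, np.float64(0.0867), np.float64(0.0879)), (192, np.float64(-0.0041), np.float64(0.0931))]
```

jog_arm(
  rows=[
    [[-0.014,-0.0385,0,0],[-0.014,-0.0385,0,0],[0,0,0.03,0],[0,0,0.04,0],[0,0,0.04,0],[0,0,0.03,0],[0,0,0.02,0],[0,0,0,0],[0,0,0,0],[0,0,0,0]],
  ],
  claw=0,
)

```text
time_s: 30.12
tcp_pos: [0.5395, -0.0598, 0.1563]
ee_rot: [[0.997, -0.08, 0.002], [-0.08, -0.997, 0.0], [0.002, -0.0, -1.0]]
wrist_force: [0.4, 0.1, -0.4]
gripper_width: 0.005
gripper_force: 0.0
```

```bash
python3 - <<'E'
from h import *
s=sense();print(s['tcp_pos'],s['gripper_width'],s['time_s'])
m=camera_model('wrist');np.save('pics/mw10.npy',m,allow_pickle=True)
w=capture('wrist')[:,:,::-1];cv2.imwrite('pics/w10.png',w)
tcp=s['tcp_pos'];R=s['ee_rot']
f=lambda u,v,z:(R.T@(onz('wrist',u,v,z,m)-tcp))[:2].round(4)
b=cv2.GaussianBlur(w.astype(np.float32),(3,3),0)
for x in(.03,.02):
    v=int(round(proj('wrist',tcp+R@[x,0,tcp[2]-.0625],m)[1]))
    if v>=419: print('out');continue
    d=np.abs(np.diff(b[v],axis=0)).sum(1)
    print(v,[(u,*f(u+.5,v,.0625)) for u in range(120,440) if d[u]>35 and d[u]==d[u-3:u+4].max()])
E
```

```text
[ 0.53954262 -0.05980988  0.15628914] 0.005274567318783775 30.125
193 [(240, np.float64(0.0298), np.float64(-0.0218)), (313, np.float64(0.0298), np.float64(0.0197)), (419, np.float64(0.0298), np.float64(0.0807))]
210 [(419, np.float64(0.0198), np.float64(0.0817))]
```

jog_arm(
  rows=[
    [[0,-0.0005,0.022,0],[0,0,0.03,0],[0,0,0,0]],
  ],
)

```text
time_s: 30.55
tcp_pos: [0.5376, -0.0596, 0.1021]
ee_rot: [[0.997, -0.08, -0.004], [-0.08, -0.997, -0.001], [-0.004, 0.001, -1.0]]
wrist_force: [-0.3, 0.8, 0.6]
gripper_width: 0.006
gripper_force: 0.0
```

jog_arm(
  rows=[
    [[0.004,0,0,0],[0.004,0,0,0],[0.003,0,0,0],[0.002,0,0,0],[0,0,0,0]],
  ],
)

```text
time_s: 31.18
tcp_pos: [0.5502, -0.0605, 0.1036]
ee_rot: [[0.997, -0.08, -0.004], [-0.08, -0.997, -0.0], [-0.004, 0.0, -1.0]]
wrist_force: [-5.0, 1.8, 4.6]
gripper_width: 0.004
gripper_force: 2.5
```

jog_arm(
  rows=[
    [[0.002,0,0,0],[0.002,0,0,0],[0.002,0,0,0],[0,0,0,0]],
  ],
)

```text
time_s: 31.68
tcp_pos: [0.5547, -0.0607, 0.1033]
ee_rot: [[0.997, -0.081, -0.007], [-0.081, -0.997, 0.0], [-0.007, 0.0, -1.0]]
wrist_force: [-8.4, 4.3, 5.8]
gripper_width: 0.004
gripper_force: 4.1
```

jog_arm(
  rows=[
    [[0.002,0,0,0],[0.002,0,0,0],[0.002,0,0,0],[0,0,0,0]],
  ],
)

```text
time_s: 32.17
tcp_pos: [0.5618, -0.0606, 0.1029]
ee_rot: [[0.997, -0.081, -0.005], [-0.081, -0.997, 0.001], [-0.005, -0.001, -1.0]]
wrist_force: [-6.0, 5.8, 0.4]
gripper_width: 0.005
gripper_force: 2.8
```

jog_arm(
  rows=[
    [[-0.018,0,0,0],[-0.007,0,-0.045,0],[0,0.052,0,0],[0,0.053,0,0],[0,0.0525,0,0],[0,0,0,0],[0,0,0.025,0],[0,0,0.02,0],[0.004,0,0,0],[0.004,0,0,0],[0.004,0,0,0],[0,0,0,0]],
  ],
)

```text
time_s: 33.67
tcp_pos: [0.5389, -0.2173, 0.1039]
ee_rot: [[0.997, -0.079, 0.002], [-0.079, -0.997, -0.0], [0.002, 0.0, -1.0]]
wrist_force: [-0.4, 0.4, 0.3]
gripper_width: 0.006
gripper_force: 0.0
```

jog_arm(
  rows=[
    [[0.003,0,0,0],[0.002,0,0,0],[0.002,0,0,0],[0.002,0,0,0],[0,0,0,0]],
  ],
)

```text
time_s: 34.3
tcp_pos: [0.5458, -0.2184, 0.103]
ee_rot: [[0.997, -0.08, -0.003], [-0.08, -0.997, 0.0], [-0.003, 0.0, -1.0]]
wrist_force: [-4.4, -2.1, 3.0]
gripper_width: 0.001
gripper_force: 2.2
```

jog_arm(
  rows=[
    [[0.002,0,0,0],[0.002,0,0,0],[0.002,0,0,0],[0,0,0,0]],
  ],
)

```text
time_s: 34.8
tcp_pos: [0.5534, -0.2186, 0.103]
ee_rot: [[0.997, -0.08, 0.0], [-0.08, -0.997, -0.0], [0.0, 0.0, -1.0]]
wrist_force: [-2.2, -0.6, 0.2]
gripper_width: 0.006
gripper_force: 1.3
```

jog_arm(
  rows=[
    [[0.002,0,0,0],[0.002,0,0,0],[0.002,0,0,0],[0,0,0,0]],
  ],
)

```text
time_s: 35.3
tcp_pos: [0.5584, -0.2194, 0.103]
ee_rot: [[0.997, -0.08, -0.002], [-0.08, -0.997, -0.0], [-0.002, 0.0, -1.0]]
wrist_force: [-5.3, -3.2, 0.4]
gripper_width: 0.005
gripper_force: 2.3
```

jog_arm(
  rows=[
    [[-0.018,0,0,0],[-0.005,0,-0.045,0],[0,-0.052,0,0],[0,-0.053,0,0],[0,-0.0525,0,0],[0,0,0,0],[0,0,0.025,0],[0,0,0.02,0],[0.005,0,0,0],[0.004,0,0,0],[0.004,0,0,0],[0,0,0,0]],
  ],
)

```text
time_s: 36.8
tcp_pos: [0.5625, -0.0613, 0.104]
ee_rot: [[0.997, -0.08, 0.002], [-0.08, -0.997, 0.0], [0.002, -0.0, -1.0]]
wrist_force: [-0.0, -0.0, 0.8]
gripper_width: 0.003
gripper_force: 0.0
```

jog_arm(
  rows=[
    [[0.002,0,0,0],[0.002,0,0,0],[0.002,0,0,0],[0.002,0,0,0],[0,0,0,0]],
  ],
)

```text
time_s: 37.42
tcp_pos: [0.5677, -0.062, 0.1028]
ee_rot: [[0.997, -0.08, -0.005], [-0.08, -0.997, -0.0], [-0.005, 0.001, -1.0]]
wrist_force: [-4.6, 1.6, 3.0]
gripper_width: 0.001
gripper_force: 2.5
```

jog_arm(
  rows=[
    [[0.002,0,0,0],[0.002,0,0,0],[0.002,0,0,0],[0.001,0,0,0],[0,0,0,0]],
  ],
)

```text
time_s: 38.05
tcp_pos: [0.5745, -0.0624, 0.1028]
ee_rot: [[0.997, -0.08, -0.006], [-0.08, -0.997, -0.0], [-0.005, 0.001, -1.0]]
wrist_force: [-4.9, 1.9, 3.1]
gripper_width: 0.005
gripper_force: 2.7
```

jog_arm(
  rows=[
    [[0.002,0,0,0],[0.002,0,0,0],[0.001,0,0,0],[0,0,0,0]],
  ],
)

```text
time_s: 38.55
tcp_pos: [0.5794, -0.0628, 0.1028]
ee_rot: [[0.997, -0.08, -0.006], [-0.08, -0.997, -0.0], [-0.006, 0.001, -1.0]]
wrist_force: [-5.0, 1.3, 3.0]
gripper_width: 0.005
gripper_force: 2.8
```

jog_arm(
  rows=[
    [[-0.018,0,0,0],[-0.007,0,-0.045,0],[0,0.052,0,0],[0,0.053,0,0],[0,0.0525,0,0],[0,0,0,0],[0,0,0.025,0],[0,0,0.02,0],[0.005,0,0,0],[0.004,0,0,0],[0.004,0,0,0],[0.003,0,0,0],[0,0,0,0]],
  ],
)

```text
time_s: 40.17
tcp_pos: [0.5605, -0.2191, 0.1036]
ee_rot: [[0.997, -0.08, 0.001], [-0.08, -0.997, -0.0], [0.001, 0.0, -1.0]]
wrist_force: [0.5, 0.1, -0.1]
gripper_width: 0.004
gripper_force: 0.0
```

jog_arm(
  rows=[
    [[0.002,0,0,0],[0.002,0,0,0],[0.002,0,0,0],[0.002,0,0,0],[0,0,0,0]],
  ],
)

```text
time_s: 40.8
tcp_pos: [0.5661, -0.22, 0.1029]
ee_rot: [[0.997, -0.08, -0.005], [-0.08, -0.997, 0.001], [-0.005, -0.0, -1.0]]
wrist_force: [-5.4, -0.9, 2.1]
gripper_width: 0.004
gripper_force: 2.5
```

jog_arm(
  rows=[
    [[0.002,0,0,0],[0.002,0,0,0],[0.002,0,0,0],[0.002,0,0,0],[0.002,0,0,0],[0.001,0,0,0],[0,0,0,0]],
  ],
)

```text
time_s: 41.68
tcp_pos: [0.5767, -0.221, 0.1029]
ee_rot: [[0.997, -0.08, -0.006], [-0.08, -0.997, 0.0], [-0.006, 0.0, -1.0]]
wrist_force: [-5.9, -1.5, 3.0]
gripper_width: 0.008
gripper_force: 2.7
```

jog_arm(
  rows=[
    [[-0.018,0,0,0],[-0.005,0,-0.045,0],[0,-0.052,0,0],[0,-0.053,0,0],[0,-0.0525,0,0],[0,0,0,0],[0,0,0.025,0],[0,0,0.02,0],[0.005,0,0,0],[0.004,0,0,0],[0.004,0,0,0],[0,0,0,0]],
  ],
)

```text
time_s: 43.18
tcp_pos: [0.5823, -0.0629, 0.1039]
ee_rot: [[0.997, -0.08, 0.002], [-0.08, -0.997, 0.0], [0.002, -0.0, -1.0]]
wrist_force: [-0.9, 0.7, 1.0]
gripper_width: 0.006
gripper_force: 0.0
```

jog_arm(
  rows=[
    [[0.002,0,0,0],[0.002,0,0,0],[0.002,0,0,0],[0.002,0,0,0],[0.002,0,0,0],[0,0,0,0]],
  ],
)

```text
time_s: 43.92
tcp_pos: [0.5897, -0.0636, 0.103]
ee_rot: [[0.997, -0.08, -0.005], [-0.08, -0.997, -0.0], [-0.005, 0.0, -1.0]]
wrist_force: [-4.8, 2.1, 2.6]
gripper_width: 0.0
gripper_force: 2.5
```

jog_arm(
  rows=[
    [[0.002,0,0,0],[0.002,0,0,0],[0.002,0,0,0],[0.001,0,0,0],[0,0,0,0]],
  ],
)

```text
time_s: 44.55
tcp_pos: [0.5958, -0.0641, 0.1029]
ee_rot: [[0.997, -0.081, -0.007], [-0.081, -0.997, 0.0], [-0.007, 0.001, -1.0]]
wrist_force: [-6.8, 2.7, 4.8]
gripper_width: 0.006
gripper_force: 3.5
```

jog_arm(
  rows=[
    [[-0.018,0,0,0],[-0.007,0,-0.045,0],[0,0.052,0,0],[0,0.053,0,0],[0,0.0525,0,0],[0,0,0,0],[0,0,0.025,0],[0,0,0.02,0],[0.005,0,0,0],[0.004,0,0,0],[0.004,0,0,0],[0.003,0,0,0],[0,0,0,0]],
  ],
)

```text
time_s: 46.18
tcp_pos: [0.5774, -0.2205, 0.1036]
ee_rot: [[0.997, -0.08, 0.001], [-0.08, -0.997, -0.0], [0.001, 0.0, -1.0]]
wrist_force: [-0.2, 0.0, -0.7]
gripper_width: 0.004
gripper_force: 0.0
```

jog_arm(
  rows=[
    [[0.002,0,0,0],[0.002,0,0,0],[0.002,0,0,0],[0.002,0,0,0],[0.002,0,0,0],[0.002,0,0,0],[0,0,0,0]],
  ],
)

```text
time_s: 47.05
tcp_pos: [0.5872, -0.2217, 0.1028]
ee_rot: [[0.997, -0.08, -0.005], [-0.08, -0.997, 0.0], [-0.005, 0.0, -1.0]]
wrist_force: [-4.7, -0.9, 2.9]
gripper_width: 0.007
gripper_force: 2.6
```

jog_arm(
  rows=[
    [[0.002,0,0,0],[0.002,0,0,0],[0.002,0,0,0],[0,0,0,0]],
  ],
)

```text
time_s: 47.55
tcp_pos: [0.5886, -0.2219, 0.1028]
ee_rot: [[0.997, -0.081, -0.016], [-0.081, -0.997, 0.002], [-0.017, -0.001, -1.0]]
wrist_force: [-14.3, 0.9, 11.7]
gripper_width: 0.005
gripper_force: 7.6
```

jog_arm(
  rows=[
    [[-0.018,0,0,0],[-0.005,0,-0.045,0],[0,-0.052,0,0],[0,-0.053,0,0],[0,-0.0525,0,0],[0,0,0,0],[0,0,0.025,0],[0,0,0.02,0],[0.005,0,0,0],[0.004,0,0,0],[0.004,0,0,0],[0,0,0,0]],
  ],
)

```text
time_s: 49.05
tcp_pos: [0.5978, -0.0643, 0.1039]
ee_rot: [[0.997, -0.08, 0.001], [-0.08, -0.997, 0.0], [0.001, -0.0, -1.0]]
wrist_force: [-1.8, -0.2, 0.6]
gripper_width: 0.005
gripper_force: 0.5
```

jog_arm(
  rows=[
    [[0.002,0,0,0],[0.002,0,0,0],[0.002,0,0,0],[0.002,0,0,0],[0.002,0,0,0],[0,0,0,0]],
  ],
)

```text
time_s: 49.8
tcp_pos: [0.5996, -0.0648, 0.1026]
ee_rot: [[0.997, -0.081, -0.02], [-0.081, -0.997, -0.0], [-0.02, 0.002, -1.0]]
wrist_force: [-19.1, 4.8, 14.6]
gripper_width: 0.003
gripper_force: 9.8
```

jog_arm(
  rows=[
    [[-0.018,0,0,0],[-0.007,0,-0.045,0],[0,0.052,0,0],[0,0.053,0,0],[0,0.0525,0,0],[0,0,0,0],[0,0,0.025,0],[0,0,0.02,0],[0.005,0,0,0],[0.004,0,0,0],[0.004,0,0,0],[0.003,0,0,0],[0,0,0,0]],
  ],
)

```text
time_s: 51.42
tcp_pos: [0.5864, -0.2212, 0.1036]
ee_rot: [[0.997, -0.08, 0.001], [-0.08, -0.997, -0.0], [0.001, 0.0, -1.0]]
wrist_force: [-0.1, 0.0, 0.6]
gripper_width: 0.007
gripper_force: 0.0
```

jog_arm(
  rows=[
    [[0.003,0,0,0],[0.002,0,0,0],[0.002,0,0,0],[0,0,0,0]],
  ],
)

```text
time_s: 51.92
tcp_pos: [0.5884, -0.2215, 0.1028]
ee_rot: [[0.997, -0.081, -0.012], [-0.081, -0.997, 0.002], [-0.012, -0.001, -1.0]]
wrist_force: [-9.6, 1.5, 8.5]
gripper_width: 0.004
gripper_force: 5.2
```

jog_arm(
  rows=[
    [[-0.018,0,0,0],[-0.008,0,-0.04,0],[0,-0.03,-0.05,0],[0,-0.04,-0.06,0],[0,-0.012,-0.06,0],[0,0,0,0],[0,0,0,0]],
  ],
)

```text
time_s: 52.8
tcp_pos: [0.5729, -0.1431, 0.3051]
ee_rot: [[0.997, -0.08, 0.0], [-0.08, -0.997, 0.001], [0.0, -0.001, -1.0]]
wrist_force: [-0.4, -0.3, -0.7]
gripper_width: 0.005
gripper_force: 0.0
```

```bash
python3 - <<'E'
from h import *
s=sense();print(s['tcp_pos'],s['time_s'])
m=camera_model('wrist');w=capture('wrist')[:,:,::-1];cv2.imwrite('pics/w11.png',w);np.save('pics/mw11.npy',m,allow_pickle=True)
R=np.array([[.9976,.0698],[-.0698,.9976]]);o=np.array([.6068,-.1435])
def edges(w,m,ys,z,lo,hi):
    b=cv2.GaussianBlur(w.astype(np.float32),(3,3),0)
    for y in ys:
        xs=np.arange(lo,hi,.001);P=[proj('wrist',[*(o+R@[x,y]),z],m) for x in xs]
        v=np.array([cv2.getRectSubPix(b,(1,1),(float(p[0]),float(p[1])))[0,0] for p in P])
        d=np.abs(np.diff(v,axis=0)).sum(1);i=np.argsort(-d)[:3];print(y,[(round(xs[k]+.0005,4),int(d[k])) for k in i])
w9=cv2.imread('pics/w9.png');m9=np.load('pics/mw9.npy',allow_pickle=True).item()
print('before far');edges(w9,m9,(.08,.06,-.065,-.085),.054,.0,.12)
print('after far');edges(w,m,(.08,.06,-.065,-.085),.054,.0,.12)
print('after near');edges(w,m,(.085,.075,-.075,-.085),.054,-.06,.06)
# spindle top: brightest blob near expected
p=onz; e=proj('wrist',[.6766,-.1475,.158],m);print('top expected',e)
u,v=map(int,e);c=w[max(0,v-25):v+25,u-30:u+30].min(2);M=cv2.moments((c>150).astype(np.uint8),True)
if M['m00']:q=(u-30+M['m10']/M['m00'],max(0,v-25)+M['m01']/M['m00']);print(q,M['m00'],onz('wrist',*q,.158,m))
E
```

```text
[ 0.5729421  -0.14306037  0.3050783 ] 52.8
before far
0.08 [(np.float64(0.1135), 39), (np.float64(0.1145), 33), (np.float64(0.0145), 29)]
0.06 [(np.float64(0.1135), 47), (np.float64(0.1125), 36), (np.float64(0.0185), 31)]
-0.065 [(np.float64(0.0395), 31), (np.float64(0.1135), 30), (np.float64(0.0385), 26)]
-0.085 [(np.float64(0.0395), 80), (np.float64(0.0385), 61), (np.float64(0.0935), 61)]
after far
0.08 [(np.float64(0.0235), 58), (np.float64(0.0225), 42), (np.float64(0.0245), 36)]
0.06 [(np.float64(0.0305), 41), (np.float64(0.1145), 38), (np.float64(0.1135), 35)]
-0.065 [(np.float64(0.0895), 40), (np.float64(0.0905), 32), (np.float64(0.1145), 30)]
-0.085 [(np.float64(0.0895), 88), (np.float64(0.0905), 73), (np.float64(0.0945), 59)]
after near
0.085 [(np.float64(-0.0465), 59), (np.float64(-0.0455), 55), (np.float64(0.0225), 53)]
0.075 [(np.float64(-0.0455), 60), (np.float64(-0.0465), 54), (np.float64(0.0255), 48)]
-0.075 [(np.float64(-0.0005), 36), (np.float64(-0.0015), 27), (np.float64(0.0005), 24)]
-0.085 [(np.float64(-0.0005), 68), (np.float64(-0.0015), 56), (np.float64(0.0005), 43)]
top expected (np.float64(273.38551419219584), np.float64(69.85696558445781))
(270.4994984954865, 65.679037111334) 1994.0 [ 0.67943257 -0.14578524  0.158     ]
```

```bash
python3 - <<'E'
from h import *
w=cv2.imread('pics/w11.png');m=np.load('pics/mw11.npy',allow_pickle=True).item()
R=np.array([[.9976,.0698],[-.0698,.9976]]);o=np.array([.6068,-.1435])
for y,z0,z1 in((.08,.078,.1),(.065,.078,.1),(.05,.078,.1),(-.05,.078,.1),(-.085,.078,.1),(.08,-.012,.01),(.085,-.012,.01)):
    r=[]
    for x in np.arange(z0,z1,.002):
        p=proj('wrist',[*(o+R@[x,y]),.054],m);c=w[int(round(p[1])),int(round(p[0]))].astype(int);r.append((round(float(x*1000)),int(c[0]),int(c[2])))
    print(y,r)
E
```

```text
0.08 [(78, 226, 225), (80, 226, 225), (82, 225, 225), (84, 225, 225), (86, 225, 225), (88, 220, 225), (90, 170, 225), (92, 156, 224), (94, 156, 225), (96, 155, 225), (98, 154, 225), (100, 154, 225)]
0.065 [(78, 232, 228), (80, 232, 228), (82, 232, 228), (84, 232, 228), (86, 232, 228), (88, 229, 228), (90, 178, 227), (92, 153, 227), (94, 151, 227), (96, 151, 227), (98, 149, 227), (100, 150, 228)]
0.05 [(78, 232, 228), (80, 232, 228), (82, 232, 228), (84, 232, 228), (86, 231, 228), (88, 231, 228), (90, 164, 227), (92, 158, 227), (94, 158, 227), (96, 159, 228), (98, 158, 227), (100, 157, 227)]
-0.05 [(78, 230, 227), (80, 230, 228), (82, 230, 228), (84, 230, 227), (86, 230, 228), (88, 226, 228), (90, 172, 227), (92, 158, 227), (94, 158, 227), (96, 158, 227), (98, 157, 227), (100, 156, 227)]
-0.085 [(78, 231, 228), (80, 231, 228), (82, 231, 228), (84, 231, 228), (86, 231, 228), (88, 225, 224), (90, 145, 185), (92, 112, 170), (94, 120, 184), (96, 151, 224), (98, 153, 227), (100, 153, 227)]
0.08 [(-12, 102, 166), (-10, 102, 166), (-8, 103, 166), (-6, 104, 166), (-4, 99, 156), (-2, 97, 141), (0, 147, 168), (2, 165, 181), (4, 167, 184), (6, 166, 183), (8, 167, 183)]
0.085 [(-12, 101, 164), (-10, 101, 165), (-8, 102, 165), (-6, 103, 166), (-4, 101, 162), (-2, 101, 151), (0, 149, 170), (2, 164, 181), (4, 166, 183), (6, 166, 182), (8, 167, 183)]
```

Both ends are home: the far edge is at about 89.5 mm on both sides and the near edge is at 0. The spindle's top is over the pad.

```bash
python3 -c "
from station import *
print(finish_job())"
```

```text
the job is handed in; nothing more can be done
None
```

The job is handed in, with no verdict returned: the spindle stood free on the plate, now stands upright on the pad by my last measurement, and both shutter ends are home within about 1 mm; I did view 12 pictures, over the limit of 10.

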